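Mirror the counter row onto the display rack

TASK

Move the four hobby goods from the pale plywood stock rack, where each stands on a grey pad, to the empty dark wooden display rack in reverse order, so that a customer on the far side of the counter sees them in the same left-to-right order as we see them now: what stands in the stock rack's left-end bay goes into the display rack's right-end bay, the next one into the next bay, and so on. Stand each one upright on the floor of its own bay, in the middle of the bay both ways, with the card box's broad faces square to the rack (its long side along the row), and let none fall over.

Things in the scene. Friction and masses are not known exactly. Their poses are not given: they have to be found in the camera images.
- stock_rack: Fixed pale plywood rack, full at the start, nearer or farther than the other. 90x390x30 mm (x, y, z): base 12 mm above the worktop, four bays centred at y = -144, -48, 48, 144 mm, x = 0, each 90 mm clear between 6 mm slats 18 mm high; a 3 mm grey pad in each bay; open at front and back. Origin: centre of its underside, on the worktop; x points away from the robot, y to its left along the row.
- display_rack: Fixed dark wooden rack, empty at the start. 90x390x36 mm (x, y, z): bare floor 12 mm above the worktop, four bays centred at y = -144, -48, 48, 144 mm, x = 0, each 90 mm clear between 6 mm slats 18 mm high (end slats 24); open at front and back. Origin: centre of its underside, on the worktop; x points away from the robot, y to its left along the row.
- sand_timer: Three-minute sand timer with round dark wooden end caps, 36 mm across and 85 mm tall, three thin posts round the glass. Best gripped with the pads round the top cap (78 to 84 mm up). About 50 to 80 g. Origin: centre of its underside, z up.
- paint_pot: Round hobby paint pot with a screw cap, 30 mm across and 46 mm tall, about 50 to 80 g. Origin: centre of its underside, z up.
- card_box: Upright card-game box, 66 (x) x 24 (y) x 92 (z) mm, about 90 to 110 g. It stands with its long side (its x axis) along the row, so it is gripped across 24 mm, front to back of the rack. Origin: centre of its underside, z up.
- tape_roll: Roll of tan masking tape lying flat, 58 mm across and 24 mm high, with a hole in the middle, about 40 to 65 g; gripped across its outside. Origin: centre of its underside, z up.
- sand_timer_pad: Thin fixed grey pad, 80 x 84 x 3 mm, in a bay of the stock rack: the one the sand timer stands on at the start (all four look alike). Origin: centre of its underside, 12 mm above the worktop; its top is at 15 mm. It stays, and so marks the bay the sand timer came from.
- paint_pot_pad: Thin fixed grey pad, 80 x 84 x 3 mm, in a bay of the stock rack: the one the paint pot stands on at the start (all four look alike). Origin: centre of its underside, 12 mm above the worktop; its top is at 15 mm. It stays, and so marks the bay the paint pot came from.
- card_box_pad: Thin fixed grey pad, 80 x 84 x 3 mm, in a bay of the stock rack: the one the card box stands on at the start (all four look alike). Origin: centre of its underside, 12 mm above the worktop; its top is at 15 mm. It stays, and so marks the bay the card box came from.
- tape_roll_pad: Thin fixed grey pad, 80 x 84 x 3 mm, in a bay of the stock rack: the one the tape roll stands on at the start (all four look alike). Origin: centre of its underside, 12 mm above the worktop; its top is at 15 mm. It stays, and so marks the bay the tape roll came from.
There are look-alikes about, which are no part of the job. Of the things that look like the card_box, the largest one is meant.

How it is judged:
By the outcome, as a careful person would: the job done as asked, in the order asked, and still so for the second after the job is handed in, with the robot touching nothing.
It also fails if it takes over 102 s, if anything falls off the work surface, if the arm or the gripper's body presses on something with over 40 N, if the wrist force passes 120 N, or if a joint passes its speed limit or range.

ROBOT

A 7-joint arm with a two-finger parallel gripper is mounted at the origin on a cart in front of the work surface, level with it; the furniture and walls round the work are solid. World frame = base frame: x ahead of the robot, y to its left, z up, the work surface at z = 0. Lengths are in m, angles in rad, forces in N, time in s.
With the tool pointing down it reaches from about 0.4 to 0.85 m from the base axis. Payload 10.4 kg.
Tool frame: the origin (TCP) lies at the centre of the arm's flange, where the gripper is bolted on; the fingertips stand 182 mm ahead of it and the grasp point (between the pads) lies r.grasp_offset ahead of it (r.grasp_offset is the distance from the TCP to the grasp point, in m); z points along the fingers, y is the line along which they close (so a half turn about z gives the same grasp; the last joint's range is limited). The gripper opens to 87 mm and grips with 3 to 60 N. Pads are 19 mm wide; open, the fingers measure 117 mm over their backs; the gripper's body (75 mm by 190 mm) begins 51 mm behind the grasp point.
Start: joints at [1.25, 0.332, -0.065, 1.46, 0.022, 1.35, -0.088], TCP at [0.183, -0.597, 0.405] pointing down, gripper open.
Joint ranges: [-2.6, 2.6], [-0.5, 2.12], [-1.47, 1.34], [0.16, 2.42], [-1.27, 4.41], [0.06, 2.06], [-2.6, 2.6]. Speed limits (rad/s): [2.22, 2.22, 2.79, 2.79, 3.14, 3.14, 3.14].

INTERFACE

Orientations are given as a unit quaternion [x, y, z, w].
In Python, from bench import status, vision, job, spotter, r gives the robot as it stands. The module is installed in compiled form; this text tells all that it offers.
- The arm moves only by the tool play_rows, never from a script. Its argument "series" is a list of rows, each a list of 6 numbers: the shift along the tool's x, y, z each as a share of 150 mm, from -1 to 1, then the turn, a rotation vector about the tool's x, y, z each as a share of 30 degrees, from -1 to 1. In form: [[x, y, z, ax, ay, az], ...]. A call has 1 to 5 rows; each row is the pose to reach, as a shift and turn from the pose commanded when the call began, along the tool's axes at that moment; what a row does not reach only later rows make up. A row lasts 1/10 s, in which the tool goes at most 50 mm and 8.59 degrees, less where a joint would pass 70% of its speed; a pose out of reach is approached as far as the arm can. A call with a number of a shift or a turn outside -1 to 1 is refused whole. A call with a gripper value outside its range is refused whole. "fingers" is the opening, from -1 (shut) to 1 (fully open), set as the call begins (left out, the last holds). The fingers move at their own pace and stop on an object; "squeeze" is the grip in N (left out, the last holds). Time passes only in rows, so rows that repeat a pose let the fingers close. It gives the time, the measured TCP pose, the force, the opening and the grip force at its end, in the units of the state.
- status.read_state(): the state, without advancing time (a new reading comes with each control period).
- vision.camera(name): name is "scene" or "top" or "wrist"; returns the picture (400x640x3 uint8, blue, green, red); there is no depth.
- vision.calibration(name): a dict with "fx", "fy", "cx", "cy" (pixels), "rvec" (rotation vector, rad) and "tvec" (3), from world to camera coordinates, as OpenCV has them; the wrist camera has in their place "T_tool_cam" (4x4, takes a point from camera to tool coordinates, whose origin is the TCP and whose axes are the flange's). Camera axes: x right, y down, z forward; pixel columns grow to the right and rows downward; lengths in m; the calibration is good to about 2 mm. A picture is of the moment at which its call begins: read the wrist's pose just before it. calibration takes no time and is no camera call.
- job.close_job(): hands the job in; it is judged then, once.
Trained networks look in the newest picture that a camera, given by its name, has taken for a name from the list of things; names that differ only in an ending like _2 or _b are one class to them, and where a whole thing is asked for, a point or a joint stands for the part that bears it (a point fixed in the world has none). Each returns a list of dicts, best first, with "conf" (0 to 1); they miss things now and then, are a little off and sometimes report something else, mostly with a low value. They report only what shows in the picture. A call takes as long as a camera call. They do not tell look-alikes from the thing itself.
- spotter.boxes_of(camera, name): "point" ([x, y, z] in m, in world coordinates, good to about 4 mm: the middle of the surface that is visible of it).
- spotter.regions_of(camera, name): "pixels" (400x640 bool, what is visible of it).
The state is a dict: "time": time; "joint_positions": joint angles; "joint_vel": joint speeds; "joint_torque": joint torques, N m; "ee_pos": TCP position; "eef_rot": TCP orientation; "ft_force": force on the tool from outside, world axes, zero at the start; "torque": the same for the moment, N m; "width": finger opening in m; "grip_force": force on a finger pad.
Only numpy, scipy, OpenCV 4.12 (cv2) and the standard library are available. Lean on these libraries where they do the work, as an engineer would, in place of code of your own. Each camera call takes 0.05 s, during which the arm holds its last target. There are 200 camera calls.

## Working session

There is one attempt and no reset: what is moved stays moved. The work goes in short steps, Python scripts to look and compute and a tool call to move; the robot and the scene stay as the last step left them, time stands still between calls to the robot, and variables do not carry over. Pictures are saved under pics/ and viewed, at most 14 in all, crops included, and the job is handed in when it is done.

Besides the shell and the picture viewer there is one more tool, called after "Request:" as name(argument=value, ...) on one line, values as JSON. play_rows: Moves the arm, as the interface text tells. Shift numbers are shares of 150 mm and turn numbers shares of 30 degrees, none past 1 either way. Its arguments: {"type":"object","properties":{"series":{"type":"array","items":{"type":"array","items":{"type":"number"}}},"fingers":{"type":"number"},"squeeze":{"type":"number"}},"required":["series"]}

```bash
mkdir -p pics
python3 - <<'E'
from bench import status, vision, job, spotter, r
import cv2
print(r.grasp_offset); s=status.read_state(); print(s['time'],s['ee_pos'],s['eef_rot'],s['width'])
for c in ['scene','top']:
    cv2.imwrite(f'pics/{c}0.png',vision.camera(c)); print(c,vision.calibration(c))
    for n in ['sand_timer','paint_pot','card_box','tape_roll','stock_rack','display_rack','card_box_pad']:
        print(n,[(d['point'],round(d['conf'],2)) for d in spotter.boxes_of(c,n)])
print(vision.calibration('wrist'))
E
```

```text
0.1635
0.0 [ 0.18334724 -0.59736355  0.40392607] [ 9.88933480e-01  1.48357747e-01 -1.42919486e-04 -7.28581559e-04] 0.08674301959421593
scene {'fx': 366.6003893329547, 'fy': 366.6003893329547, 'cx': 320.9781747569197, 'cy': 199.18906132636621, 'rvec': array([ 2.37404078, -0.62549484,  0.22628647]), 'tvec': array([-0.50458351,  0.21610368,  0.71200746])}
sand_timer [([0.4504, 0.1421, 0.0893], 0.51)]
paint_pot [([0.4364, -0.0542, 0.0573], 0.53)]
card_box [([0.6963, 0.1555, 0.0446], 0.91), ([0.4338, 0.0242, 0.0888], 0.66), ([0.5782, 0.212, 0.0416], 0.56), ([0.4239, -0.156, 0.0157], 0.21)]
tape_roll [([0.4157, -0.1457, 0.0344], 0.76)]
stock_rack [([0.4227, -0.0614, 0.0173], 0.94), ([0.6269, -0.1231, 0.0095], 0.43)]
display_rack []
card_box_pad [([0.424, 0.0487, 0.0161], 0.65)]
top {'fx': 427.3285571816627, 'fy': 427.3285571816627, 'cx': 313.14635654026824, 'cy': 199.29662693465562, 'rvec': array([ 2.2094712 , -2.17992981,  0.04590081]), 'tvec': array([-0.03252375,  0.55952419,  1.01697161])}
sand_timer [([0.4537, 0.1449, 0.0998], 0.76)]
paint_pot [([0.4383, -0.0478, 0.0624], 0.48)]
card_b
[... 152 characters left out ...]
0.4394, 0.0024, 0.012], 0.21)]
stock_rack [([0.4399, 0.0008, 0.0124], 0.93)]
display_rack [([0.6301, -0.0866, 0.0156], 0.96), ([0.4481, 0.1289, 0.0121], 0.62), ([0.4317, -0.1417, 0.0171], 0.36)]
card_box_pad [([0.4532, 0.0474, 0.016], 0.72)]
{'fx': 296.7866734625362, 'fy': 296.7866734625362, 'cx': 317.74901306729345, 'cy': 201.93311870295094, 'T_tool_cam': array([[ 6.97454943e-04, -9.63596112e-01, -2.67361266e-01,
         7.18587290e-02],
       [ 9.99999747e-01,  6.35005947e-04,  3.20037027e-04,
         3.74139593e-04],
       [-1.38610441e-04, -2.67361422e-01,  9.63596311e-01,
         2.02376590e-02],
       [ 0.00000000e+00,  0.00000000e+00,  0.00000000e+00,
         1.00000000e+00]])}
```

View pics/scene0.png

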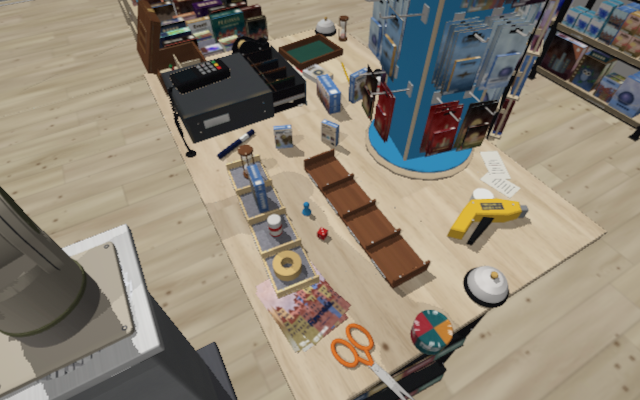

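View pics/top0.png

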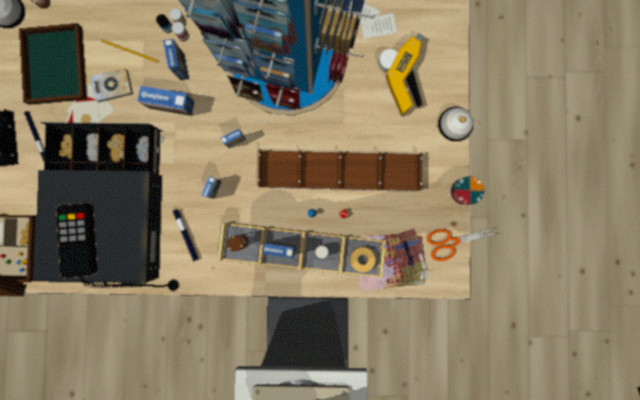

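The top view shows the stock rack, with sand timer (237,243), card box (280,252), paint pot (321,253) and tape roll (363,258). The display rack is at (342,170).

Things that could be taken for the card box are the blue boxes in the top view at (165,98), (175,60), (232,138), (211,187) and (280,252). The one standing in the rack at (280,252) fits the description. I'll check it in the wrist close-up.

```bash
cat > h.py <<'E'
import numpy as np
from scipy.spatial.transform import Rotation as R
from bench import status, vision, job, spotter, r
def pose(): 
    s=status.read_state(); return np.array(s['ee_pos']),R.from_quat(s['eef_rot'])
def down(yaw): # tool z down, tool x at yaw (deg)
    c,s_=np.cos(np.radians(yaw)),np.sin(np.radians(yaw))
    return R.from_matrix(np.array([[c,s_,0],[s_,-c,0],[0,0,-1]]))
def plan(goals,start=None):
    """goals: (x,y,z_tcp,yaw); prints per-call shares, splitting as needed"""
    p,q=start or pose()
    for g in goals:
        t,qt=np.array(g[:3]),down(g[3])
        while True:
            d=q.inv().apply(t-p); rv=(q.inv()*qt).as_rotvec()
            f=max(np.abs(d).max()/.15,np.abs(rv).max()/np.radians(30),np.linalg.norm(d)/.24,1)
            n=int(np.ceil(f)); a=np.r_[d/n/.15,rv/n/np.radians(30)]
            print(np.round(a,3).tolist(), 'rows>=%d'%np.ceil(max(np.linalg.norm(d)/n/.05,np.degrees(np.linalg.norm(rv))/n/8.59)))
            p=p+(t-p)/n; q=q*R.from_rotvec(rv/n)
            if n==1: break
        print('--')
    return p,q
E
python3 -c "
from h import *
plan([(.53,0,.45,90)])"
```

```text
[0.844, -0.782, -0.075, 0.0, 0.0, -0.608] rows>=4
[0.785, -0.359, -0.057, 0.0, 0.0, -0.456] rows>=3
[0.848, -0.163, -0.057, 0.0, 0.0, -0.456] rows>=3
[0.862, 0.042, -0.057, 0.0, 0.0, -0.456] rows>=3
[0.828, 0.244, -0.057, 0.0, 0.0, -0.456] rows>=3
--
```

Request:
play_rows(series=[[0.844,-0.782,-0.075,0,0,-0.608],[0.844,-0.782,-0.075,0,0,-0.608],[0.844,-0.782,-0.075,0,0,-0.608],[0.844,-0.782,-0.075,0,0,-0.608],[0.844,-0.782,-0.075,0,0,-0.608]])

```text
time: 1.3
ee_pos: [0.2725, -0.4453, 0.4169]
eef_rot: [0.952, 0.306, 0.001, 0.001]
ft_force: [-0.2, -0.3, 0.1]
width: 0.087
grip_force: 0.0
```

Request:
play_rows(series=[[0.785,-0.359,-0.057,0,0,-0.456],[0.785,-0.359,-0.057,0,0,-0.456],[0.785,-0.359,-0.057,0,0,-0.456],[0.785,-0.359,-0.057,0,0,-0.456]])

```text
time: 1.7
ee_pos: [0.3371, -0.3335, 0.4253]
eef_rot: [0.909, 0.417, 0.0, 0.001]
ft_force: [-0.2, -0.6, 0.2]
width: 0.087
grip_force: 0.0
```

Request:
play_rows(series=[[0.848,-0.163,-0.057,0,0,-0.456],[0.848,-0.163,-0.057,0,0,-0.456],[0.848,-0.163,-0.057,0,0,-0.456],[0.848,-0.163,-0.057,0,0,-0.456]])

```text
time: 2.1
ee_pos: [0.4017, -0.2218, 0.4337]
eef_rot: [0.853, 0.522, 0.001, 0.0]
ft_force: [0.2, -1.5, -0.2]
width: 0.087
grip_force: 0.0
```

Request:
play_rows(series=[[0.862,0.042,-0.057,0,0,-0.456],[0.862,0.042,-0.057,0,0,-0.456],[0.862,0.042,-0.057,0,0,-0.456],[0.862,0.042,-0.057,0,0,-0.456]])

```text
time: 2.5
ee_pos: [0.4664, -0.1103, 0.4419]
eef_rot: [0.785, 0.62, 0.001, 0.0]
ft_force: [0.2, -0.3, 0.5]
width: 0.0872
grip_force: 0.0
```

Request:
play_rows(series=[[0.828,0.244,-0.057,0,0,-0.456],[0.828,0.244,-0.057,0,0,-0.456],[0.828,0.244,-0.057,0,0,-0.456],[0.828,0.244,-0.057,0,0,-0.456],[0.828,0.244,-0.057,0,0,-0.456]])

```text
time: 3.0
ee_pos: [0.5303, -0.0023, 0.4496]
eef_rot: [0.708, 0.707, -0.0, -0.0]
ft_force: [0.5, -0.6, -0.0]
width: 0.0869
grip_force: 0.0
```

Run:
```python
from h import *
import cv2
p,q=pose(); s=status.read_state(); print(p,q.as_matrix().round(3).tolist(),s['time'],s['ft_force'],s['joint_positions'])
im=vision.camera('wrist'); cv2.imwrite('pics/w1.png',im); np.savez('w1.npz',p=p,q=q.as_quat())
```

```text
[ 0.53027175 -0.00230296  0.44957084] [[0.002, 1.0, -0.001], [1.0, -0.002, -0.0], [-0.0, -0.001, -1.0]] 3.0 [ 0.49849315 -0.63935906 -0.01659092] [ 0.57401961  0.16465978 -0.72784588  1.61010225  0.11077789  1.41006826
 -0.1665784 ]
```

View pics/w1.png

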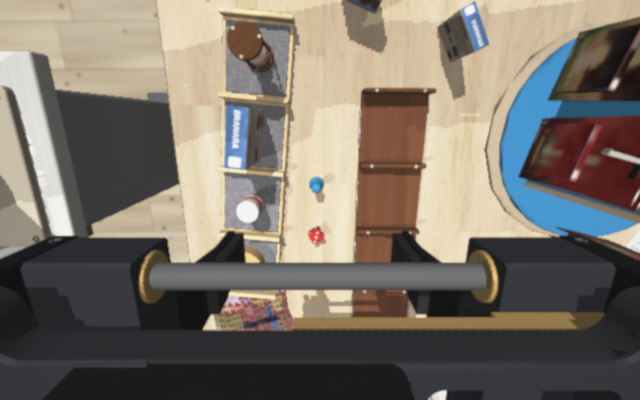

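The wrist view shows the sand timer at (247,42), the card box at (240,135) with a DRANARA face, the pot at (249,209) and the display rack at (392,170). The fingers hide the right end. I'll take enlarged crops to measure from.

Run:
```python
import cv2
w=cv2.imread('pics/w1.png'); t=cv2.imread('pics/top0.png')
cv2.imwrite('pics/w1c.png',cv2.resize(w[0:245,210:440],None,fx=2.4,fy=2.4,interpolation=cv2.INTER_CUBIC))
cv2.imwrite('pics/t0c.png',cv2.resize(t[50:290,200:450],None,fx=2.5*.99,fy=2.5*.99,interpolation=cv2.INTER_CUBIC))
```

```text
(no output)
```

View pics/w1c.png

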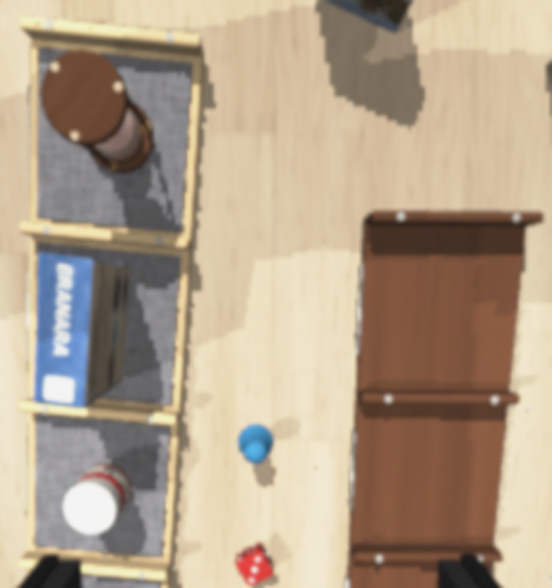

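View pics/t0c.png

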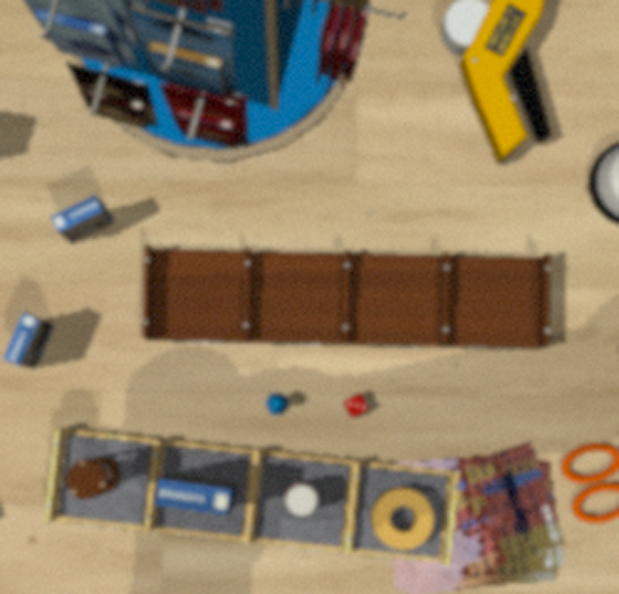

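```bash
cat > m.py <<'E'
from h import *
import cv2
from scipy.optimize import least_squares
def wcam(p,q):
    T=np.eye(4); T[:3,:3]=q.as_matrix(); T[:3,3]=p
    c=vision.calibration('wrist'); return np.linalg.inv(T@c['T_tool_cam']),c
def fcam(n):
    c=vision.calibration(n); T=np.eye(4); T[:3,:3]=cv2.Rodrigues(c['rvec'])[0]; T[:3,3]=c['tvec']; return T,c
def proj(cam,P):
    T,c=cam; X=np.asarray(P)@T[:3,:3].T+T[:3,3]
    return np.c_[c['fx']*X[:,0]/X[:,2]+c['cx'],c['fy']*X[:,1]/X[:,2]+c['cy']]
def onplane(cam,uv,z):
    T,c=cam; d=T[:3,:3].T@np.array([(uv[0]-c['cx'])/c['fx'],(uv[1]-c['cy'])/c['fy'],1]); o=-T[:3,:3].T@T[:3,3]
    return o+d*(z-o[2])/d[2]
def rack(obs):
    """obs: list of (cam, uv Nx2, local Nx3)"""
    def f(v):
        c,s=np.cos(v[2]),np.sin(v[2])
        return np.concatenate([(proj(k,np.c_[c*L[:,0]-s*L[:,1]+v[0],s*L[:,0]+c*L[:,1]+v[1],L[:,2]])-uv).ravel() for k,uv,L in obs])
    o=least_squares(f,[.5,0,0],loss='soft_l1'); return o.x,f(o.x).reshape(-1,2)
E
python3 - <<'E'
from m import *
d=np.load('w1.npz'); W=wcam(d['p'],R.from_quat(d['q'])); T=fcam('top')
cw=lambda a:np.array(a,float)/2.4+[210,0]; ct=lambda a:np.array(a,float)/2.475+[200,50]
ys=[.192,.096,0,-.096,-.192]
def L(front_first,n,ze): 
    o=[]
    for i in range(n):
        for sx in ((-1,1) if front_first else (1,-1)): o.append([sx*.045,ys[i],ze if i in(0,4) else .030])
    return np.array(o)
dw=cw([(366,217),(541,217),(360,397),(518,397),(352,553),(500,555)])
dt=ct([(148,250),(148,340),(249,254),(247,336),(349,255),(347,338),(448,256),(446,340),(548,256),(547,345)])
sw=cw([(25,30),(200,42),(22,230),(188,240),(22,408),(180,416)])
st=ct([(57,430),(52,518),(159,437),(151,528),(260,450),(250,540),(359,460),(349,550),(459,472),(450,560)])
for n,a,b,ze in (('disp',dw,dt,.036),('stock',sw,st,.030)):
    for o in ([(W,a,L(1,3,ze))],[(T,b,L(0,5,ze))],[(W,a,L(1,3,ze)),(T,b,L(0,5,ze))]):
        v,e=rack(o); print(n,v[:2].round(4),np.degrees(v[2]).round(2),np.abs(e).max(0).round(1))
for n,a,b,z in (('timer',(84,95),(92,477),.1),('card',(64,329),(194,496),.107),('pot',(91,507),(302,500),.061),('tape',None,(403,519),.039)):
    print(n,onplane(W,cw(a),z).round(4) if a else '',onplane(T,ct(b),z).round(4))
print('card corners',[onplane(W,cw(a),.107)[:2].round(4).tolist() for a in [(37,253),(93,260),(87,403),(36,400)]])
for z in (.05,.1,.15,.2,.25,.3): print(z,[onplane(W,u,z)[:2].round(3).tolist() for u in [(540,118),(525,178)]],[onplane(T,ct(u),z)[:2].round(3).tolist() for u in [(180,140),(247,145)]])
E
```

```text
disp [ 0.6295 -0.0861] -0.24 [0.8 1.6]
disp [ 0.6289 -0.0889] -0.08 [0.8 2.9]
disp [ 0.6296 -0.0872] -0.21 [1.6 2.5]
stock [ 4.4e-01 -1.0e-04] -4.74 [2.5 2.6]
stock [ 0.4399 -0.0022] -5.19 [1.2 1.6]
stock [ 0.4398 -0.0009] -4.92 [2.1 3.1]
timer [0.4564 0.147  0.1   ] [0.458  0.1402 0.1   ]
card [0.4429 0.0521 0.107 ] [0.443  0.0487 0.107 ]
pot [ 0.4382 -0.0448  0.061 ] [ 0.4373 -0.0472  0.061 ]
tape  [ 0.4192 -0.143   0.039 ]
card corners [[0.4336, 0.0841], [0.4575, 0.0812], [0.4509, 0.0191], [0.4278, 0.0205]]
0.05 [[0.802, 0.071], [0.798, -0.003]] [[0.775, 0.073], [0.771, 0.009]]
0.1 [[0.766, 0.071], [0.762, 0.006]] [[0.762, 0.067], [0.758, 0.007]]
0.15 [[0.73, 0.071], [0.727, 0.016]] [[0.748, 0.062], [0.745, 0.005]]
0.2 [[0.694, 0.071], [0.692, 0.026]] [[0.735, 0.057], [0.732, 0.003]]
0.25 [[0.658, 0.071], [0.656, 0.035]] [[0.722, 0.052], [0.719, 0.001]]
0.3 [[0.622, 0.071], [0.621, 0.045]] [[0.709, 0.047], [0.706, -0.001]]
```

Run:
```python
from h import *
plan([(.457,.144,.33,85.1),(.457,.144,.2595,85.1),(.457,.144,.38,85.1),(.6291,-.231,.38,89.8),(.6291,-.231,.2575,89.8),(.6291,-.231,.33,89.8)])
```

```text
[0.978, -0.489, 0.797, -0.002, 0.001, 0.158] rows>=5
--
[0.0, -0.0, 0.47, 0.0, 0.0, 0.0] rows>=2
--
[0.0, 0.0, -0.803, 0.0, -0.0, 0.0] rows>=3
--
[-0.798, 0.452, 0.0, 0.0, 0.0, -0.052] rows>=3
[-0.81, 0.43, 0.0, 0.0, 0.0, -0.052] rows>=3
[-0.821, 0.408, 0.0, 0.0, 0.0, -0.052] rows>=3
--
[0.0, 0.0, 0.817, 0.0, 0.0, -0.0] rows>=3
--
[0.0, 0.0, -0.483, 0.0, 0.0, -0.0] rows>=2
--
```

Request:
play_rows(series=[[0.978,-0.489,0.797,0,0,0.158],[0.978,-0.489,0.797,0,0,0.158],[0.978,-0.489,0.797,0,0,0.158],[0.978,-0.489,0.797,0,0,0.158],[0.978,-0.489,0.797,0,0,0.158]])

```text
time: 3.55
ee_pos: [0.4536, 0.1481, 0.3277]
eef_rot: [0.735, 0.679, -0.002, -0.001]
ft_force: [-0.2, -0.6, 0.5]
width: 0.0872
grip_force: 0.0
```

Request:
play_rows(series=[[0,0,0,0,0,0],[0,0,0,0,0,0]])

```text
time: 3.75
ee_pos: [0.4576, 0.1443, 0.3313]
eef_rot: [0.737, 0.676, 0.0, 0.001]
ft_force: [0.1, -0.2, 0.1]
width: 0.0871
grip_force: 0.0
```

Run:
```python
from h import *
p,q=pose();print(p)
plan([(.457,.144,.2595,85.1)])
for n in ['scene','top']:
    im=vision.camera(n); print(n,[(np.round(x['point'],4),round(x['conf'],2)) for x in spotter.boxes_of(n,'sand_timer')])
```

```text
[0.457554   0.14434846 0.33125014]
[-0.002, -0.004, 0.478, 0.002, 0.001, -0.0] rows>=2
--
scene [(array([0.45  , 0.1447, 0.0889]), 0.55)]
top [(array([0.4552, 0.1361, 0.0359]), 0.6)]
```

Request:
play_rows(series=[[0,0,0.2,0,0,0],[0,0,0.47,0,0,0],[0,0,0.47,0,0,0],[0,0,0.47,0,0,0]])

```text
time: 4.35
ee_pos: [0.4567, 0.1464, 0.2608]
eef_rot: [0.736, 0.677, -0.0, -0.0]
ft_force: [0.1, 0.3, 0.5]
width: 0.0873
grip_force: 0.0
```

Request:
play_rows(series=[[0,0,0,0,0,0],[0,0,0,0,0,0],[0,0,0,0,0,0],[0,0,0,0,0,0],[0,0,0,0,0,0]], fingers=-1, squeeze=12)

```text
time: 4.85
ee_pos: [0.4566, 0.1465, 0.2604]
eef_rot: [0.736, 0.677, 0.0, 0.0]
ft_force: [-0.5, 1.1, -0.3]
width: 0.055
grip_force: 0.0
```

Request:
play_rows(series=[[0,0,0,0,0,0],[0,0,0,0,0,0],[0,0,0,0,0,0]])

```text
time: 5.15
ee_pos: [0.4565, 0.1465, 0.2601]
eef_rot: [0.736, 0.677, -0.0, -0.0]
ft_force: [-0.9, -0.5, 1.2]
width: 0.0352
grip_force: 12.0
```

Request:
play_rows(series=[[0,0,-0.15,0,0,0],[0,0,-0.45,0,0,0],[0,0,-0.75,0,0,0],[0,0,-0.8,0,0,0],[0,0,-0.8,0,0,0]])

```text
time: 5.65
ee_pos: [0.4568, 0.1467, 0.3814]
eef_rot: [0.736, 0.677, 0.001, 0.001]
ft_force: [-0.1, -0.6, -0.2]
width: 0.0349
grip_force: 12.3
```

Request:
play_rows(series=[[-0.1,0.06,0,0,0,0],[-0.3,0.18,0,0,0,0],[-0.53,0.3,0,0,0,-0.05],[-0.8,0.45,0,0,0,-0.05]])

```text
time: 6.05
ee_pos: [0.5137, 0.0208, 0.3783]
eef_rot: [0.726, 0.688, -0.001, -0.001]
ft_force: [0.9, 0.2, 0.2]
width: 0.0354
grip_force: 12.3
```

Request:
play_rows(series=[[-0.27,0.14,0,0,0,0],[-0.54,0.29,0,0,0,-0.03],[-0.81,0.43,0,0,0,-0.05]])

```text
time: 6.35
ee_pos: [0.5717, -0.1054, 0.3778]
eef_rot: [0.717, 0.697, -0.001, -0.001]
ft_force: [-0.3, 0.5, 0.3]
width: 0.0351
grip_force: 12.3
```

Request:
play_rows(series=[[-0.27,0.14,0,0,0,0],[-0.5,0.26,0,0,0,-0.03],[-0.72,0.36,0,0,0,-0.05],[-0.82,0.41,0,0,0,-0.05],[-0.82,0.41,0,0,0,-0.05]])

```text
time: 6.85
ee_pos: [0.6292, -0.2313, 0.3766]
eef_rot: [0.71, 0.704, -0.001, -0.002]
ft_force: [-0.7, 0.2, -0.9]
width: 0.0355
grip_force: 12.3
```

Run:
```python
from h import *
s=status.read_state();print(s['ee_pos'],s['time'],s['width'],s['grip_force'],s['joint_positions'])
plan([(.6291,-.231,.2575,89.8)])
```

```text
[ 0.62917424 -0.23134116  0.37659905] 6.85 0.03549606401271191 12.328132633119822 [ 0.68756673  0.51227174 -0.58322688  1.33812527  0.27879366  1.37638138
  0.10193479]
[0.002, 0.003, 0.794, -0.008, -0.001, -0.007] rows>=3
--
```

Request:
play_rows(series=[[0,0,0.25,0,0,0],[0,0,0.5,0,0,0],[0,0,0.7,0,0,0],[0,0,0.77,0,0,0],[0,0,0.77,0,0,0]])

```text
time: 7.35
ee_pos: [0.6286, -0.2273, 0.2626]
eef_rot: [0.708, 0.706, -0.001, -0.002]
ft_force: [-0.1, -0.6, -1.0]
width: 0.0354
grip_force: 12.3
```

Request:
play_rows(series=[[0,0,0,0,0,0],[0,0,0,0,0,0]])

```text
time: 7.55
ee_pos: [0.6299, -0.2282, 0.2666]
eef_rot: [0.708, 0.706, 0.001, 0.001]
ft_force: [-0.7, -0.2, -0.5]
width: 0.0355
grip_force: 12.3
```

Request:
play_rows(series=[[-0.02,0,0.02,0,0,0],[-0.02,0,0.04,0,0,0],[-0.02,0,0.05,0,0,0],[-0.02,0,0.05,0,0,0],[-0.02,0,0.05,0,0,0]])

```text
time: 8.05
ee_pos: [0.6293, -0.2314, 0.2573]
eef_rot: [0.708, 0.706, 0.0, 0.0]
ft_force: [0.2, -0.2, 0.5]
width: 0.0355
grip_force: 12.3
```

Run:
```python
from h import *
import time
for i in range(3):
    s=status.read_state();print(np.round(s['ee_pos'],4),s['ft_force'].round(2),s['time']); vision.camera('top')
```

```text
[ 0.6293 -0.2314  0.2573] [ 0.18 -0.17  0.46] 8.05
[ 0.6293 -0.2314  0.2573] [-0.49 -0.31  0.34] 8.1
[ 0.6293 -0.2314  0.2573] [-0.56  0.07  0.88] 8.15
```

Request:
play_rows(series=[[0,0,0,0,0,0],[0,0,0,0,0,0],[0,0,0,0,0,0],[0,0,0,0,0,0],[0,0,0,0,0,0]], fingers=1)

```text
time: 8.7
ee_pos: [0.6292, -0.2313, 0.2572]
eef_rot: [0.708, 0.706, 0.0, 0.0]
ft_force: [0.0, -0.8, -0.1]
width: 0.0675
grip_force: 0.0
```

Request:
play_rows(series=[[0,0,-0.15,0,0,0],[0,0,-0.45,0,0,0],[0,0,-0.75,0,0,0],[0,0,-0.8,0,0,0],[0,0,-0.8,0,0,0]])

```text
time: 9.2
ee_pos: [0.6296, -0.2313, 0.3793]
eef_rot: [0.708, 0.706, 0.001, 0.002]
ft_force: [0.4, -0.1, -1.2]
width: 0.0866
grip_force: 0.0
```

Run:
```python
from h import *
import cv2
plan([(.443,.0505,.36,85.1),(.443,.0505,.2385,85.1),(.443,.0505,.39,85.1),(.6294,-.135,.39,89.8)])
for n in ['top','scene']:
    im=vision.camera(n); print(n,[(np.round(x['point'],4),round(x['conf'],2)) for x in spotter.boxes_of(n,'sand_timer')]);
    im=im[120:280,170:450] if n=='top' else im[120:300,200:440]
    cv2.imwrite(f'pics/{n}1.png',cv2.resize(im,None,fx=2.8,fy=2.8))
```

```text
[0.937, -0.626, 0.061, 0.003, 0.001, 0.078] rows>=4
[0.911, -0.663, 0.062, 0.003, 0.001, 0.078] rows>=4
--
[-0.0, 0.0, 0.81, -0.0, 0.0, 0.0] rows>=3
--
[0.0, 0.0, -0.505, 0.0, -0.0, 0.0] rows>=2
[0.0, 0.0, -0.505, 0.0, -0.0, 0.0] rows>=2
--
[-0.563, 0.672, 0.0, 0.0, 0.0, -0.078] rows>=3
[-0.59, 0.648, 0.0, 0.0, 0.0, -0.078] rows>=3
--
top [(array([ 0.6235, -0.2262,  0.0982]), 0.83)]
scene [(array([ 0.6171, -0.2343,  0.0692]), 0.88)]
```

View pics/scene1.png

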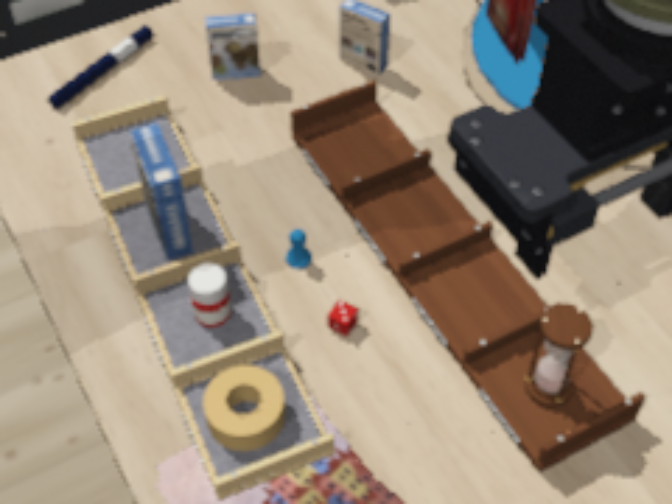

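The timer stands upright in the right-end bay. The blue card box in the stock rack, crop (165,190), is clearly the largest; the small look-alikes are at crop (235,45) and (365,35). I'll take the card box next.

Request:
play_rows(series=[[0.25,-0.17,0.06,0,0,0.05],[0.55,-0.37,0.06,0,0,0.08],[0.937,-0.626,0.061,0,0,0.078],[0.937,-0.626,0.061,0,0,0.078]])

```text
time: 9.8
ee_pos: [0.5338, -0.0866, 0.3668]
eef_rot: [0.721, 0.693, -0.001, -0.001]
ft_force: [0.9, 0.4, 1.2]
width: 0.0867
grip_force: 0.0
```

Request:
play_rows(series=[[0.25,-0.17,0.06,0,0,0.05],[0.55,-0.37,0.06,0,0,0.08],[0.8,-0.55,0.062,0,0,0.078],[0.911,-0.663,0.062,0,0,0.078],[0.911,-0.663,0.062,0,0,0.078]])

```text
time: 10.3
ee_pos: [0.4406, 0.0532, 0.3579]
eef_rot: [0.735, 0.678, -0.001, -0.0]
ft_force: [1.0, -1.0, 0.3]
width: 0.0868
grip_force: 0.0
```

Request:
play_rows(series=[[0,0,0,0,0,0],[0,0,0,0,0,0]])

```text
time: 10.5
ee_pos: [0.443, 0.0494, 0.3582]
eef_rot: [0.737, 0.676, -0.0, -0.0]
ft_force: [-0.3, -0.2, 0.6]
width: 0.0871
grip_force: 0.0
```

Run:
```python
from h import *
print(pose()[0]); plan([(.443,.050,.2385,85.1)])
```

```text
[0.44297817 0.0494266  0.35821585]
[0.004, 0.0, 0.798, -0.001, -0.0, -0.003] rows>=3
--
```

Request:
play_rows(series=[[0,0,0.2,0,0,0],[0,0,0.5,0,0,0],[0,0,0.75,0,0,0],[0,0,0.8,0,0,0],[0,0,0.8,0,0,0]])

```text
time: 11.0
ee_pos: [0.4427, 0.05, 0.2381]
eef_rot: [0.737, 0.676, -0.001, -0.001]
ft_force: [0.8, 0.3, 1.0]
width: 0.0872
grip_force: 0.0
```

Request:
play_rows(series=[[0,0,0,0,0,0],[0,0,0,0,0,0],[0,0,0,0,0,0],[0,0,0,0,0,0],[0,0,0,0,0,0]], fingers=-1, squeeze=15)

```text
time: 11.5
ee_pos: [0.4427, 0.0504, 0.2391]
eef_rot: [0.737, 0.676, 0.0, 0.0]
ft_force: [0.4, -0.0, -0.8]
width: 0.055
grip_force: 0.0
```

Request:
play_rows(series=[[0,0,0,0,0,0],[0,0,0,0,0,0],[0,0,0,0,0,0],[0,0,0,0,0,0],[0,0,0,0,0,0]])

```text
time: 12.0
ee_pos: [0.4426, 0.0505, 0.2387]
eef_rot: [0.737, 0.676, -0.0, 0.0]
ft_force: [0.0, -0.5, 0.2]
width: 0.0241
grip_force: 14.7
```

Request:
play_rows(series=[[0,0,-0.15,0,0,0],[0,0,-0.4,0,0,0],[0,0,-0.7,0,0,0],[0,0,-0.95,0,0,0],[0,0,-0.95,0,0,0]])

```text
time: 12.5
ee_pos: [0.4437, 0.0511, 0.3857]
eef_rot: [0.737, 0.676, 0.002, 0.003]
ft_force: [0.5, -0.8, -1.9]
width: 0.0242
grip_force: 14.7
```

Run:
```python
from h import *
print(pose()[0]); plan([(.6294,-.135,.39,89.8)])
```

```text
[0.44369893 0.05110192 0.38574519]
[-0.565, 0.67, -0.009, 0.007, 0.001, -0.078] rows>=3
[-0.592, 0.646, -0.012, 0.007, 0.001, -0.078] rows>=3
--
```

Request:
play_rows(series=[[-0.1,0.12,0,0,0,0],[-0.3,0.36,0,0,0,-0.04],[-0.5,0.6,0,0,0,-0.08],[-0.565,0.67,-0.01,0,0,-0.08]])

```text
time: 12.9
ee_pos: [0.5373, -0.0469, 0.3807]
eef_rot: [0.724, 0.69, -0.001, -0.001]
ft_force: [-0.3, 0.3, -1.1]
width: 0.0243
grip_force: 14.7
```

Request:
play_rows(series=[[-0.15,0.16,0,0,0,0],[-0.35,0.38,0,0,0,-0.04],[-0.52,0.57,0,0,0,-0.08],[-0.59,0.646,-0.01,0,0,-0.08],[-0.59,0.646,-0.01,0,0,-0.08]])

```text
time: 13.4
ee_pos: [0.6292, -0.1371, 0.3822]
eef_rot: [0.709, 0.706, -0.0, -0.001]
ft_force: [0.4, 0.4, -0.3]
width: 0.0242
grip_force: 14.7
```

Request:
play_rows(series=[[0,0,0,0,0,0],[0,0,0,0,0,0]])

```text
time: 13.6
ee_pos: [0.628, -0.1337, 0.384]
eef_rot: [0.707, 0.707, -0.0, -0.0]
ft_force: [-0.3, 0.5, -0.9]
width: 0.0245
grip_force: 14.7
```

Run:
```python
from h import *
print(pose()[0]); plan([(.6294,-.135,.2365,89.8)])
```

```text
[ 0.62796332 -0.13372681  0.38404795]
[-0.009, 0.01, 0.984, -0.001, -0.001, 0.007] rows>=3
--
```

Request:
play_rows(series=[[0,0.01,0.3,0,0,0],[-0.01,0.01,0.6,0,0,0],[-0.01,0.01,0.85,0,0,0.007],[-0.01,0.01,0.94,0,0,0.007],[-0.01,0.01,0.94,0,0,0.007]])

```text
time: 14.1
ee_pos: [0.6292, -0.136, 0.2421]
eef_rot: [0.709, 0.706, -0.001, -0.001]
ft_force: [-0.2, -1.0, -0.2]
width: 0.0245
grip_force: 14.7
```

Request:
play_rows(series=[[0,0,0,0,0,0],[0,0,0,0,0,0]])

```text
time: 14.3
ee_pos: [0.6308, -0.1365, 0.2458]
eef_rot: [0.709, 0.705, 0.001, 0.002]
ft_force: [-0.4, -0.4, -1.6]
width: 0.0246
grip_force: 14.7
```

Run:
```python
from h import *
print(pose()[0]); plan([(.6294,-.135,.2362,89.8)])
```

```text
[ 0.63077893 -0.13646756  0.24583327]
[0.01, -0.009, 0.064, 0.007, 0.002, -0.003] rows>=1
--
```

Request:
play_rows(series=[[0.01,-0.01,0.02,0,0,0],[0.01,-0.01,0.045,0,0,0],[0.01,-0.01,0.06,0,0,0],[0.01,-0.01,0.06,0,0,0],[0.01,-0.01,0.06,0,0,0]])

```text
time: 14.8
ee_pos: [0.6287, -0.1351, 0.2354]
eef_rot: [0.709, 0.705, 0.0, 0.0]
ft_force: [-3.7, 0.7, 9.3]
width: 0.0238
grip_force: 14.8
```

Request:
play_rows(series=[[0,0,0,0,0,0],[0,0,0,0,0,0]])

```text
time: 15.0
ee_pos: [0.6287, -0.1351, 0.2355]
eef_rot: [0.709, 0.705, 0.0, 0.001]
ft_force: [-3.6, 0.4, 8.8]
width: 0.0242
grip_force: 14.8
```

Request:
play_rows(series=[[0,0,0,0,0,0],[0,0,0,0,0,0],[0,0,0,0,0,0],[0,0,0,0,0,0],[0,0,0,0,0,0]], fingers=1)

```text
time: 15.5
ee_pos: [0.6285, -0.1352, 0.2341]
eef_rot: [0.709, 0.705, -0.0, -0.0]
ft_force: [-0.6, 0.2, 0.2]
width: 0.0563
grip_force: 0.0
```

Request:
play_rows(series=[[0,0,-0.15,0,0,0],[0,0,-0.45,0,0,0],[0,0,-0.75,0,0,0],[0,0,-0.9,0,0,0],[0,0,-0.9,0,0,0]])

```text
time: 16.0
ee_pos: [0.6292, -0.1349, 0.3735]
eef_rot: [0.709, 0.705, 0.002, 0.003]
ft_force: [0.2, -0.4, -0.4]
width: 0.0861
grip_force: 0.0
```

Run:
```python
from h import *
print(pose()[0]); plan([(.4378,-.0465,.34,85.1),(.4378,-.0465,.2045,85.1)])
for n in ['top','scene']:
    im=vision.camera(n); 
    for o in ['card_box','paint_pot']: print(n,[(np.round(x['point'],4),round(x['conf'],2)) for x in spotter.boxes_of(n,o)])
```

```text
[ 0.62923495 -0.13486432  0.37348618]
[0.291, -0.64, 0.107, 0.006, 0.001, 0.077] rows>=3
[0.265, -0.651, 0.109, 0.006, 0.001, 0.077] rows>=3
--
[0.0, -0.0, 0.903, 0.0, 0.0, -0.0] rows>=3
--
top [(array([0.585 , 0.2108, 0.0661]), 0.82), (array([0.6987, 0.1619, 0.0677]), 0.56), (array([ 0.625 , -0.1104,  0.1078]), 0.54)]
top []
scene [(array([0.691 , 0.1719, 0.0555]), 0.75), (array([0.5791, 0.2128, 0.0424]), 0.58), (array([ 0.6156, -0.1416,  0.0762]), 0.56)]
scene [(array([ 0.4348, -0.0532,  0.0557]), 0.76)]
```

Request:
play_rows(series=[[0.08,-0.17,0,0,0,0],[0.18,-0.4,0,0,0,0.04],[0.29,-0.64,0.08,0,0,0.077],[0.29,-0.64,0.11,0,0,0.077]])

```text
time: 16.7
ee_pos: [0.5288, -0.0887, 0.3503]
eef_rot: [0.722, 0.692, -0.002, -0.002]
ft_force: [0.4, -0.4, 0.2]
width: 0.0869
grip_force: 0.0
```

Request:
play_rows(series=[[0.08,-0.17,0,0,0,0],[0.18,-0.4,0.05,0,0,0.04],[0.265,-0.651,0.11,0,0,0.077],[0.265,-0.651,0.11,0,0,0.077],[0.265,-0.651,0.11,0,0,0.077]])

```text
time: 17.2
ee_pos: [0.4368, -0.0471, 0.3361]
eef_rot: [0.737, 0.676, -0.0, 0.0]
ft_force: [0.2, 0.2, 0.0]
width: 0.0866
grip_force: 0.0
```

Request:
play_rows(series=[[0,0,0,0,0,0],[0,0,0,0,0,0]])

```text
time: 17.4
ee_pos: [0.4379, -0.0474, 0.3364]
eef_rot: [0.737, 0.676, 0.001, -0.0]
ft_force: [-0.4, 0.2, -0.4]
width: 0.0869
grip_force: 0.0
```

Run:
```python
from h import *
import cv2
print(pose()[0]); plan([(.4378,-.0465,.2045,85.1)])
im=vision.camera('top'); cv2.imwrite('pics/top2.png',cv2.resize(im[125:290,190:450],None,fx=3,fy=3,interpolation=cv2.INTER_CUBIC))
```

```text
[ 0.43789432 -0.04738459  0.33640228]
[0.005, -0.002, 0.879, 0.001, -0.002, -0.001] rows>=3
--
```

View pics/top2.png

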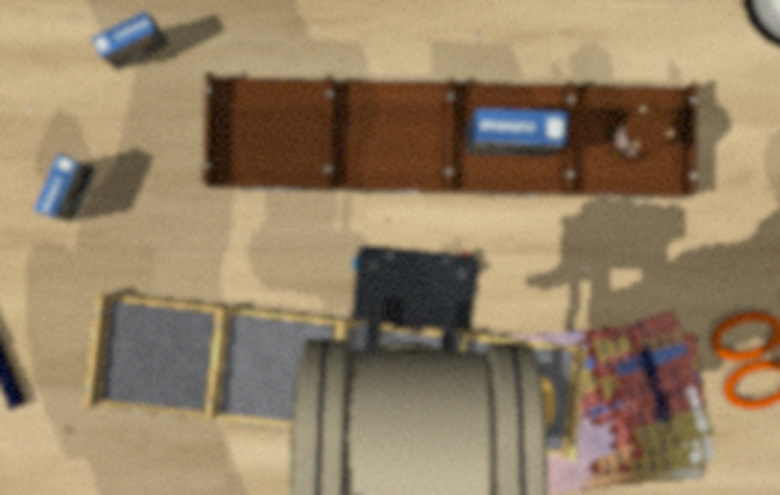

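The top view shows the card box standing square in the second bay from the right, with its top face at crop (519,128). The timer stands in the right bay.

Request:
play_rows(series=[[0,0,0.2,0,0,0],[0,0,0.5,0,0,0],[0,0,0.75,0,0,0],[0.005,0,0.88,0,0,0],[0.005,0,0.88,0,0,0]])

```text
time: 17.95
ee_pos: [0.4364, -0.0461, 0.2018]
eef_rot: [0.737, 0.676, -0.001, -0.002]
ft_force: [0.2, -0.1, 0.4]
width: 0.0871
grip_force: 0.0
```

Request:
play_rows(series=[[0,0,0,0,0,0],[0,0,0,0,0,0],[0,0,0,0,0,0],[0,0,0,0,0,0],[0,0,0,0,0,0]], fingers=-1, squeeze=14)

```text
time: 18.45
ee_pos: [0.4372, -0.0464, 0.2047]
eef_rot: [0.737, 0.676, 0.0, 0.001]
ft_force: [-0.4, -0.3, -0.3]
width: 0.0548
grip_force: 0.0
```

Request:
play_rows(series=[[0,0,0,0,0,0],[0,0,0,0,0,0],[0,0,0,0,0,0],[0,0,0,0,0,0],[0,0,0,0,0,0]])

```text
time: 18.95
ee_pos: [0.4371, -0.0462, 0.2042]
eef_rot: [0.737, 0.676, -0.0, 0.0]
ft_force: [0.1, 0.1, 1.0]
width: 0.0297
grip_force: 14.0
```

Request:
play_rows(series=[[0,0,-0.15,0,0,0],[0,0,-0.4,0,0,0],[0,0,-0.7,0,0,0],[0,0,-0.95,0,0,0],[0,0,-0.95,0,0,0]])

```text
time: 19.45
ee_pos: [0.4384, -0.0459, 0.3512]
eef_rot: [0.737, 0.676, 0.002, 0.003]
ft_force: [0.5, 0.7, -0.3]
width: 0.0299
grip_force: 14.0
```

Run:
```python
from m import *
T=fcam('top'); print('card',onplane(T,(190+519/3,125+128/3),.104), 'timer',onplane(T,(190+653/3,125+123/3),.097))
print(pose()[0]); plan([(.6298,-.039,.35,89.8),(.6298,-.039,.2025,89.8)])
```

```text
card [ 0.62686908 -0.13445803  0.104     ] timer [ 0.63273235 -0.2342893   0.097     ]
[ 0.43836276 -0.0459354   0.35122573]
[0.078, 0.634, 0.009, 0.007, 0.002, -0.079] rows>=2
[0.052, 0.636, 0.006, 0.007, 0.002, -0.079] rows>=2
--
[-0.0, -0.0, 0.983, 0.0, -0.0, -0.0] rows>=3
--
```

Request:
play_rows(series=[[0.02,0.15,0,0,0,0],[0.04,0.35,0,0,0,-0.04],[0.078,0.634,0,0,0,-0.08],[0.078,0.634,0,0,0,-0.08]])

```text
time: 19.85
ee_pos: [0.5358, -0.0431, 0.3438]
eef_rot: [0.722, 0.691, 0.001, -0.002]
ft_force: [-0.8, 0.3, -0.4]
width: 0.0296
grip_force: 14.0
```

Request:
play_rows(series=[[0.02,0.15,0,0,0,0],[0.04,0.4,0,0,0,-0.04],[0.052,0.6,0,0,0,-0.08],[0.052,0.636,0,0,0,-0.08],[0.052,0.636,0,0,0,-0.08]])

```text
time: 20.35
ee_pos: [0.6285, -0.0388, 0.3454]
eef_rot: [0.708, 0.706, -0.0, -0.001]
ft_force: [-0.9, 0.4, -1.2]
width: 0.0299
grip_force: 14.0
```

Request:
play_rows(series=[[0,0,0,0,0,0],[0,0,0,0,0,0]])

```text
time: 20.55
ee_pos: [0.6276, -0.0392, 0.3468]
eef_rot: [0.708, 0.706, -0.0, 0.0]
ft_force: [0.0, -0.5, 0.4]
width: 0.0295
grip_force: 14.0
```

Run:
```python
from h import *
print(pose()[0]); plan([(.6298,-.039,.2025,89.8)])
```

```text
[ 0.62760805 -0.03920236  0.34679548]
[0.002, 0.015, 0.962, -0.0, 0.001, 0.002] rows>=3
--
```

Request:
play_rows(series=[[0,0.015,0.3,0,0,0],[0,0.015,0.6,0,0,0],[0,0.015,0.85,0,0,0],[0,0.015,0.92,0,0,0],[0,0.015,0.92,0,0,0]])

```text
time: 21.05
ee_pos: [0.63, -0.0394, 0.2081]
eef_rot: [0.708, 0.706, -0.001, -0.001]
ft_force: [0.9, -0.5, 0.7]
width: 0.03
grip_force: 14.0
```

Request:
play_rows(series=[[0,0,0,0,0,0],[0,0,0,0,0,0]])

```text
time: 21.25
ee_pos: [0.6315, -0.0391, 0.2112]
eef_rot: [0.708, 0.706, 0.001, 0.001]
ft_force: [-0.9, 0.0, -0.1]
width: 0.0298
grip_force: 14.0
```

Run:
```python
from h import *
print(pose()[0]); plan([(.6298,-.039,.2018,89.8)])
```

```text
[ 0.63151123 -0.03911727  0.21123804]
[0.001, -0.012, 0.063, 0.007, 0.001, 0.002] rows>=1
--
```

Request:
play_rows(series=[[0,-0.01,0.02,0,0,0],[0,-0.01,0.045,0,0,0],[0,-0.01,0.057,0,0,0],[0,-0.01,0.057,0,0,0],[0,-0.01,0.057,0,0,0]])

```text
time: 21.75
ee_pos: [0.6293, -0.0392, 0.2012]
eef_rot: [0.708, 0.706, -0.0, 0.0]
ft_force: [-5.1, -0.3, 9.8]
width: 0.03
grip_force: 14.0
```

Request:
play_rows(series=[[0,0,0,0,0,0],[0,0,0,0,0,0]])

```text
time: 21.95
ee_pos: [0.6293, -0.0392, 0.2012]
eef_rot: [0.708, 0.706, -0.0, 0.0]
ft_force: [-4.7, -0.4, 10.4]
width: 0.0297
grip_force: 14.0
```

Request:
play_rows(series=[[0,0,0,0,0,0],[0,0,0,0,0,0],[0,0,0,0,0,0],[0,0,0,0,0,0],[0,0,0,0,0,0]], fingers=1)

```text
time: 22.45
ee_pos: [0.6292, -0.0392, 0.2]
eef_rot: [0.708, 0.706, -0.0, -0.0]
ft_force: [-0.2, 0.3, -0.3]
width: 0.0622
grip_force: 0.0
```

Request:
play_rows(series=[[0,0,-0.1,0,0,0],[0,0,-0.35,0,0,0],[0,0,-0.65,0,0,0],[0,0,-0.95,0,0,0],[0,0,-0.95,0,0,0]])

```text
time: 22.95
ee_pos: [0.6305, -0.0382, 0.3508]
eef_rot: [0.708, 0.706, 0.004, 0.004]
ft_force: [0.9, 0.6, 0.1]
width: 0.0865
grip_force: 0.0
```

Run:
```python
from m import *
print(pose()[0]); plan([(.42,-.1435,.34,85.1)])
for n in ['top','scene']:
    im=vision.camera(n); print(n,[(np.round(x['point'],4),round(x['conf'],2)) for x in spotter.boxes_of(n,'tape_roll')])
    g=spotter.regions_of(n,'tape_roll')[0]['pixels'].astype(np.uint8)
    c=max(cv2.findContours(g,cv2.RETR_EXTERNAL,cv2.CHAIN_APPROX_NONE)[0],key=len)
    e=cv2.fitEllipse(c); print(e,onplane(fcam(n),e[0],.030))
    if n=='scene': cv2.imwrite('pics/scene2.png',cv2.resize(im[120:300,200:440],None,fx=2.8,fy=2.8))
```

```text
[ 0.63052362 -0.03820766  0.35075753]
[-0.352, -0.701, 0.029, 0.01, 0.0, 0.08] rows>=3
[-0.381, -0.686, 0.032, 0.01, 0.0, 0.08] rows>=3
--
top []
((262.9043884277344, 245.59793090820312), (41.50830078125, 101.77989196777344), 95.70836639404297) [0.44812215 0.09201655 0.03      ]
scene [(array([ 0.4162, -0.1501,  0.0355]), 0.69), (array([0.447 , 0.1442, 0.0099]), 0.38)]
((286.5041809082031, 265.21826171875), (28.551591873168945, 29.73419189453125), 150.06634521484375) [ 0.41898546 -0.14260481  0.03      ]
```

View pics/scene2.png

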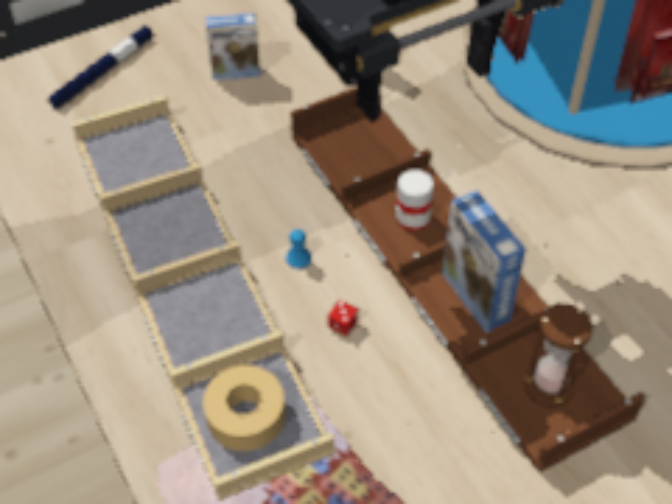

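The pot, card box and timer all stand upright in their bays. The tape roll is at crop (243,407), in the stock rack's right bay.

Request:
play_rows(series=[[-0.09,-0.18,0,0,0,0],[-0.2,-0.42,0,0,0,0.04],[-0.352,-0.701,0.03,0,0,0.08],[-0.352,-0.701,0.03,0,0,0.08]])

```text
time: 23.65
ee_pos: [0.5194, -0.0953, 0.3356]
eef_rot: [0.725, 0.689, -0.003, -0.001]
ft_force: [1.0, -0.1, 0.4]
width: 0.0872
grip_force: 0.0
```

Request:
play_rows(series=[[-0.09,-0.18,0,0,0,0],[-0.2,-0.42,0,0,0,0.04],[-0.33,-0.62,0.03,0,0,0.08],[-0.381,-0.686,0.03,0,0,0.08],[-0.381,-0.686,0.03,0,0,0.08]])

```text
time: 24.15
ee_pos: [0.4172, -0.1455, 0.3331]
eef_rot: [0.738, 0.675, -0.001, -0.0]
ft_force: [-0.5, -0.1, 0.6]
width: 0.0869
grip_force: 0.0
```

Request:
play_rows(series=[[0,0,0,0,0,0],[0,0,0,0,0,0]])

```text
time: 24.35
ee_pos: [0.4194, -0.1436, 0.3336]
eef_rot: [0.736, 0.677, 0.0, -0.0]
ft_force: [-0.4, 1.0, 0.6]
width: 0.0872
grip_force: 0.0
```

Run:
```python
from h import *
print(pose()[0]); plan([(.4192,-.143,.201,85.1)])
```

```text
[ 0.41939873 -0.14355628  0.33356628]
[0.003, -0.002, 0.884, 0.0, -0.001, 0.002] rows>=3
--
```

Request:
play_rows(series=[[0,0,0.2,0,0,0],[0,0,0.5,0,0,0],[0,0,0.75,0,0,0],[0,0,0.83,0,0,0],[0,0,0.87,0,0,0]])

```text
time: 24.85
ee_pos: [0.419, -0.1436, 0.2024]
eef_rot: [0.736, 0.677, 0.0, -0.001]
ft_force: [0.5, -1.0, 0.2]
width: 0.087
grip_force: 0.0
```

Request:
play_rows(series=[[0,0,0,0,0,0],[0,0,0,0,0,0]])

```text
time: 25.05
ee_pos: [0.4195, -0.1444, 0.2046]
eef_rot: [0.737, 0.676, 0.0, 0.001]
ft_force: [-0.1, 0.1, -0.9]
width: 0.0871
grip_force: 0.0
```

Request:
play_rows(series=[[0.01,0,0.01,0,0,0],[0.01,0,0.024,0,0,0],[0.01,0,0.024,0,0,0]])

```text
time: 25.35
ee_pos: [0.4188, -0.1429, 0.1998]
eef_rot: [0.737, 0.676, -0.0, 0.0]
ft_force: [0.1, -0.5, 0.2]
width: 0.087
grip_force: 0.0
```

Request:
play_rows(series=[[0,0,0,0,0,0],[0,0,0,0,0,0],[0,0,0,0,0,0],[0,0,0,0,0,0],[0,0,0,0,0,0]], fingers=-1, squeeze=14)

```text
time: 25.85
ee_pos: [0.4188, -0.1428, 0.1996]
eef_rot: [0.737, 0.676, -0.0, 0.0]
ft_force: [-0.3, -1.0, 0.3]
width: 0.0575
grip_force: 14.0
```

Request:
play_rows(series=[[0,0,0,0,0,0],[0,0,0,0,0,0],[0,0,0,0,0,0]])

```text
time: 26.15
ee_pos: [0.4188, -0.1428, 0.1996]
eef_rot: [0.737, 0.676, 0.0, 0.0]
ft_force: [-0.6, -0.2, 0.2]
width: 0.0575
grip_force: 14.0
```

Request:
play_rows(series=[[0,0,-0.15,0,0,0],[0,0,-0.4,0,0,0],[0,0,-0.7,0,0,0],[0,0,-0.98,0,0,0],[0,0,-0.98,0,0,0]])

```text
time: 26.65
ee_pos: [0.4202, -0.1428, 0.3517]
eef_rot: [0.737, 0.676, 0.001, 0.004]
ft_force: [1.5, 0.1, -1.0]
width: 0.0576
grip_force: 14.0
```

Run:
```python
from h import *
print(pose()[0]); plan([(.4275,.02,.36,85.1),(.6301,.057,.36,89.8)])
```

```text
[ 0.42023185 -0.1427591   0.35166782]
[0.542, -0.022, -0.03, 0.007, 0.004, -0.0] rows>=2
[0.543, -0.022, -0.029, 0.007, 0.004, -0.0] rows>=2
--
[0.181, 0.662, 0.0, 0.0, 0.0, -0.078] rows>=3
[0.153, 0.669, 0.0, 0.0, 0.0, -0.078] rows>=3
--
```

Request:
play_rows(series=[[0.15,0,0,0,0,0],[0.35,-0.02,-0.03,0,0,0],[0.54,-0.02,-0.03,0,0,0]])

```text
time: 26.95
ee_pos: [0.4224, -0.0609, 0.351]
eef_rot: [0.737, 0.676, -0.0, 0.0]
ft_force: [1.4, 0.7, -0.5]
width: 0.0575
grip_force: 14.0
```

Request:
play_rows(series=[[0.25,0,0,0,0,0],[0.45,-0.02,-0.03,0,0,0],[0.54,-0.02,-0.03,0,0,0],[0.54,-0.02,-0.03,0,0,0]])

```text
time: 27.35
ee_pos: [0.4265, 0.021, 0.3553]
eef_rot: [0.736, 0.677, -0.0, 0.0]
ft_force: [-0.3, -0.8, -0.0]
width: 0.0574
grip_force: 14.0
```

Request:
play_rows(series=[[0.04,0.15,0,0,0,0],[0.1,0.38,0,0,0,-0.04],[0.18,0.662,0,0,0,-0.08],[0.18,0.662,0,0,0,-0.08]])

```text
time: 27.75
ee_pos: [0.5315, 0.0356, 0.3518]
eef_rot: [0.723, 0.691, 0.0, -0.004]
ft_force: [-1.0, 0.2, -0.7]
width: 0.0572
grip_force: 14.0
```

Request:
play_rows(series=[[0.04,0.15,0,0,0,0],[0.1,0.4,0,0,0,-0.04],[0.14,0.6,0,0,0,-0.08],[0.153,0.669,0,0,0,-0.08],[0.153,0.669,0,0,0,-0.08]])

```text
time: 28.25
ee_pos: [0.6297, 0.0553, 0.3544]
eef_rot: [0.708, 0.706, -0.0, -0.001]
ft_force: [-0.9, -0.3, -0.2]
width: 0.0575
grip_force: 14.0
```

Request:
play_rows(series=[[0,0,0,0,0,0],[0,0,0,0,0,0]])

```text
time: 28.45
ee_pos: [0.6283, 0.0555, 0.3557]
eef_rot: [0.708, 0.706, -0.0, 0.0]
ft_force: [-1.0, 1.5, -0.4]
width: 0.0574
grip_force: 14.0
```

Run:
```python
from h import *
print(pose()[0]); plan([(.6301,.057,.21,89.8)])
```

```text
[0.62833392 0.05553119 0.35572935]
[0.011, 0.012, 0.972, -0.0, 0.002, 0.002] rows>=3
--
```

Request:
play_rows(series=[[0.01,0.01,0.3,0,0,0],[0.01,0.01,0.6,0,0,0],[0.01,0.01,0.85,0,0,0],[0.01,0.01,0.94,0,0,0],[0.01,0.01,0.97,0,0,0]])

```text
time: 28.95
ee_pos: [0.6301, 0.057, 0.2095]
eef_rot: [0.708, 0.706, -0.001, -0.0]
ft_force: [-0.6, 0.4, 0.2]
width: 0.0576
grip_force: 14.0
```

Request:
play_rows(series=[[0,0,0,0,0,0],[0,0,0,0,0,0]])

```text
time: 29.15
ee_pos: [0.6314, 0.0577, 0.2123]
eef_rot: [0.708, 0.706, 0.001, 0.001]
ft_force: [0.1, -0.2, 0.2]
width: 0.0573
grip_force: 14.0
```

Run:
```python
from h import *
print(pose()[0]); plan([(.6301,.057,.1975,89.8)])
```

```text
[0.63137932 0.05768463 0.21227843]
[-0.005, -0.009, 0.098, 0.006, -0.0, 0.002] rows>=1
--
```

Request:
play_rows(series=[[-0.005,-0.01,0.03,0,0,0],[-0.005,-0.01,0.06,0,0,0],[-0.005,-0.01,0.085,0,0,0],[-0.005,-0.01,0.09,0,0,0],[-0.005,-0.01,0.09,0,0,0]])

```text
time: 29.65
ee_pos: [0.6292, 0.0566, 0.1967]
eef_rot: [0.708, 0.706, -0.0, 0.0]
ft_force: [-2.0, -2.3, 2.8]
width: 0.0574
grip_force: 14.0
```

Request:
play_rows(series=[[0,0,0,0,0,0],[0,0,0,0,0,0]])

```text
time: 29.85
ee_pos: [0.6292, 0.0566, 0.1966]
eef_rot: [0.708, 0.706, -0.0, 0.0]
ft_force: [-1.5, -0.4, 3.3]
width: 0.0578
grip_force: 14.0
```

Contact felt. I'll release, go up, then back off toward the robot to look.

Request:
play_rows(series=[[0,0,0,0,0,0],[0,0,0,0,0,0],[0,0,0,0,0,0],[0,0,0,0,0,0],[0,0,0,0,0,0]], fingers=1)

```text
time: 30.35
ee_pos: [0.6292, 0.0568, 0.1965]
eef_rot: [0.708, 0.706, 0.0, 0.0]
ft_force: [0.3, 0.5, -0.5]
width: 0.0851
grip_force: 0.0
```

Request:
play_rows(series=[[0,0,-0.1,0,0,0],[0,0,-0.35,0,0,0],[0,0,-0.65,0,0,0],[0,0,-0.98,0,0,0],[0,0,-0.98,0,0,0]])

```text
time: 30.85
ee_pos: [0.6303, 0.0581, 0.352]
eef_rot: [0.708, 0.706, 0.004, 0.003]
ft_force: [0.2, 0.5, -0.2]
width: 0.087
grip_force: 0.0
```

Request:
play_rows(series=[[0,-0.2,0,0,0,0],[0,-0.5,0,0,0,0],[0,-0.8,0,0,0,0],[0,-1,0,0,0,0],[0,-1,0,0,0,0]])

```text
time: 31.35
ee_pos: [0.4763, 0.0579, 0.3439]
eef_rot: [0.707, 0.707, -0.002, 0.001]
ft_force: [0.4, -0.5, 0.3]
width: 0.0871
grip_force: 0.0
```

Run:
```python
from m import *
print(pose()[0],status.read_state()['time'])
im=vision.camera('top'); cv2.imwrite('pics/top3.png',cv2.resize(im[140:210,240:440],None,fx=4,fy=4,interpolation=cv2.INTER_CUBIC))
im=vision.camera('scene'); cv2.imwrite('pics/scene3.png',cv2.resize(im[130:300,240:440],None,fx=3.4,fy=3.4,interpolation=cv2.INTER_CUBIC))
```

```text
[0.47630216 0.05788457 0.34394456] 31.35
```

View pics/top3.png

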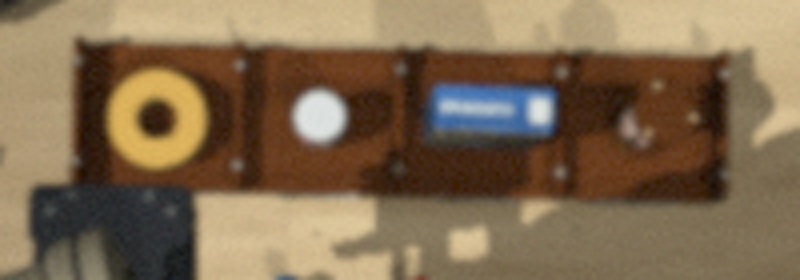

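View pics/scene3.png

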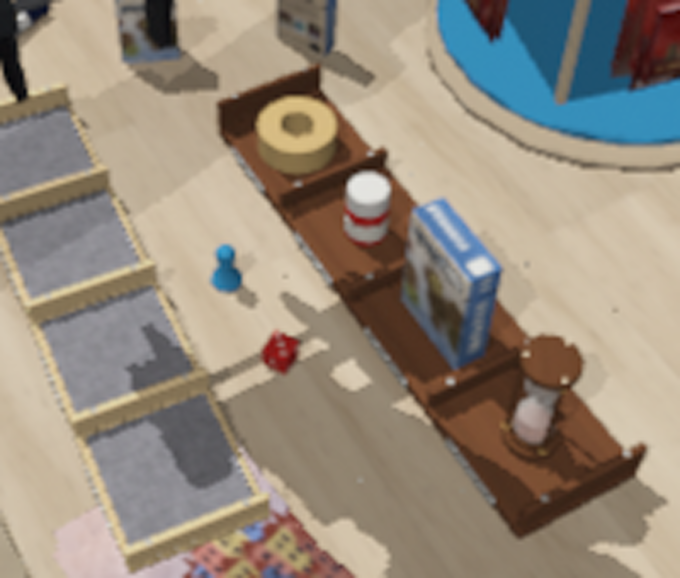

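Run:
```python
from m import *
T=fcam('top'); f=lambda u,z: onplane(T,(240+u[0]/4,140+u[1]/4),z)[:2].round(4)
for n,u,z in [('tape',(158,118),.036),('pot',(320,116),.058),('card',(496,108),.104),('cardL',(437,108),.104),('cardR',(555,109),.104),('timer',(662,117),.097),
 ('s0',(78,110),.036),('s1',(240,114),.03),('s2',(400,118),.03),('s3',(561,122),.03),('s4',(726,123),.036)]: print(n,f(u,z))
```

```text
tape [0.6283 0.0554]
pot [ 0.6282 -0.0402]
card [ 0.6284 -0.1366]
cardL [ 0.628  -0.1042]
cardR [ 0.6282 -0.1691]
timer [ 0.6254 -0.2295]
s0 [0.6325 0.1029]
s1 [0.6321 0.0072]
s2 [ 0.6309 -0.088 ]
s3 [ 0.6298 -0.1836]
s4 [ 0.6297 -0.2801]
```

Everything stands upright within about 4 mm of its bay middle, and the card box is square to the rack. I'm handing in.

```bash
python3 -c "
from bench import job
print(job.close_job())"
```

```text
the job is handed in; nothing more can be done
None
```

I moved all four goods to the display rack in reversed order (from the left: tape roll, paint pot, card box, sand timer) and handed the job in at about 31 s; in the last camera check all stood upright within about 4 mm of their bay middles, with the card box square to the rack.

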